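# Clamp a battery pack in the sprung tester

## Task

Lay the battery pack flat in the cradle of the battery tester and let go of it; then push the tester's red crossbar over until the sprung arm passes its centre and snaps down on the pack. Press the crossbar down steadily at about 10 N for one second so that the pack beds in, never pushing on the tester with 22 N or more, and leave the pack clamped. Do not disturb the orange flux bottle, the white bottle, the solder reel or the card terminal lying beyond the pack on the belt.

Things in the scene. Friction and masses are not known exactly. Their poses are not given: they have to be found in the camera images.
- pack_mid (a point): Centre of the loose battery pack: a flat dark block with a cream label, 36 mm along its x, 56 mm along its y, 11 mm high, 45 g. It lies flat on the surface, label up; either way round fits. Take it across the 36 mm width at mid-length.
- cradle (a point): Centre of the tester's black cradle floor, 22 mm above the work surface; the seated pack's centre is 5.5 mm higher, its length along the tester's y. Grey end walls: inner faces 30.5 mm away in y; four grey corner guides: inner faces 20 mm away in x, 23 to 32 mm in y, flared at the top, 15 mm above the floor. Between them fingers can go down both long sides (floor block 28 mm wide, 14 mm deep).
- tester: Battery tester fixed to the bench: aluminium plate 100 (x) by 160 mm (y), 8 mm thick, with cradle, two blue cheeks 78 mm high and 44 mm apart over their outsides at y = +85 mm, and between them a sprung steel arm 12 mm wide. Origin on the work surface under the cradle's centre; z up. The arm swings in the y-z plane. A rubber foot 85 mm along it comes down on the pack's middle.
- pivot (a point): Pivot of the arm, 55 mm above the work surface (pivot axis along the tester's x). The centre of the red crossbar (12 mm thick, 56 mm long, along x) lies 135 mm along the arm, on a threaded stud that is screwed in differently every time: it is offset by up to 7 mm to either side at right angles to the arm and to x. This offset is not measured. The stud crosses the arm at 102 mm.
- hold_arm (a joint): Arm angle (rad). 0: open stop, 40 degrees outward (+y) of upright; grows as the crossbar goes over to -y; upright 0.70. The spring drives it to open below 1.0, to closed above; to start it the crossbar needs about 5 N, less as it nears 1.0. About 2.27: level, foot on the seated pack, crossbar centre near y = -50 mm, 55 mm high give or take 7 mm, and it yields no further. 2.43: empty cradle.
- flux: Small orange flux bottle with black cap, 30 mm wide, 58 mm high, loose; leave alone. Origin at its underside.
- ipa: White dispenser bottle with red cap and bent tube, 61 mm wide, 164 mm high, loose; leave alone. Origin at its underside.
- spool: Reel of solder wire, 52 mm wide, 36 mm high, standing on its flange, loose; leave alone. Origin at its underside.
- term: White card terminal 146x75x28 mm, loose on the belt beyond the pack; leave alone. Origin at its underside.
Things that resemble listed ones, but are neither listed nor needed, are in the scene too. Of the things like the part that bears pack_mid, leave any that is brown, green or turquoise; of the rest the smaller one is meant.

How it is judged:
On the way, in this order (a step that is already met when the one before it is completed fails the run):
1. the pack lies flat in the cradle, let go, with the arm still open (horizontal distance between pack_mid and cradle below 0.005 m and z of pack_mid in the frame of cradle between 0.003 and 0.0085 m and angle between the y axis of pack_mid and the y axis of tester, either way round below 0.12 rad and angle between pack_mid's own z axis and vertical below 0.08 rad and value of joint hold_arm below 0.3 rad and contact force between the fingers and pack below 0.05 N), for 0.2 s.
2. with the arm down on the pack the fingers press it with 7 to 13 N for half a second (value of joint hold_arm between 2.14 and 2.38 rad and contact force between the fingers and tester between 7 and 13 N), for 0.5 s.
At the end, for the whole second after the job is handed in: The pack lies flat in the cradle (centre within 5 mm sideways and 3 mm in height of its seat, lengthwise within 0.12 rad, untilted within 0.08 rad), at rest, with the arm snapped down on it (joint 2.14 to 2.38) (horizontal distance between pack_mid and cradle below 0.005 m and z of pack_mid in the frame of cradle between 0.003 and 0.0085 m and angle between the y axis of pack_mid and the y axis of tester, either way round below 0.12 rad and angle between pack_mid's own z axis and vertical below 0.08 rad and value of joint hold_arm between 2.14 and 2.38 rad and linear speed of pack below 0.01 m/s); the robot touches nothing.
It fails at once if the fingers push on the tester with 22 N or more (contact force between the fingers and tester above 22 N).
It fails at once if small orange flux bottle with black cap is shifted by more than 20 mm (distance of flux from where it was at the start of the episode above 0.02 m).
It fails at once if white dispenser bottle with red cap and bent tube is shifted by more than 20 mm (distance of ipa from where it was at the start of the episode above 0.02 m).
It fails at once if reel of solder wire is shifted by more than 20 mm (distance of spool from where it was at the start of the episode above 0.02 m).
It fails at once if white card terminal 146x75x28 mm is shifted by more than 20 mm (distance of term from where it was at the start of the episode above 0.02 m).
It also fails if it takes over 72 s, if anything falls off the work surface, if the arm or the gripper's body presses on something with over 40 N, if the wrist force passes 120 N, or if a joint passes its speed limit or range.

## Robot

A 6-joint arm with a two-finger parallel gripper is mounted at the origin on the work surface; the furniture and walls round the work are solid. World frame = base frame: x ahead of the robot, y to its left, z up, the work surface at z = 0. Lengths are in m, angles in rad, forces in N, time in s.
With the tool pointing down it reaches from about 0.275 to 0.725 m from the base axis. Payload 5.6 kg.
Tool frame: the origin (TCP) lies where the fingers leave the gripper's body, on its centre line; the fingertips stand 73 mm ahead of it and the grasp point (between the pads) lies env.grip_depth ahead of it (env.grip_depth is the distance from the TCP to the grasp point, in m); z points along the fingers, y is the line along which they close (so a half turn about z gives the same grasp; the last joint's range is limited). The gripper opens to 85 mm and grips with 20 to 120 N. Pads are 22 mm wide; open, the fingers measure 114 mm over their backs; the gripper's body (76 mm by 85 mm) begins 54 mm behind the grasp point. The pads swing forward as they close: fully open they stand 13 mm farther back than shut.
Start: joints at [-0.98, 0.255, 0.108, 0, -1.424, -0.285], TCP at [0.166, -0.524, 0.304] pointing down, gripper open.
Joint ranges: [-2.95, 2.95], [-1.21, 1.97], [-1.09, 1.5], [-2.87, 1.71], [-2.94, -0.07], [-3.05, 3.05]. Speed limits (rad/s): [2.57, 2.57, 3.14, 3.14, 3.14, 3.14].

## Interface

Orientations are given as [roll, pitch, yaw] about the fixed x, y, z axes, in that order (R = Rz(yaw) Ry(pitch) Rx(roll)).
In Python, from station import env gives the robot as it stands.
- The arm moves only by the tool drive_tool, never from a script. Its argument "rows" is a list of rows, each a list of 7 numbers: the shift along the world's x, y, z in mm, then the turn, a rotation vector about the world's x, y, z in rad, then the opening, from 0 (shut) to 1 (fully open). A call has 1 to 10 rows; each row shifts and turns the commanded pose from where the row before left it; what a row does not reach is not made up. A row lasts 1/12 s, in which the tool goes at most 41.7 mm and 7.16 degrees, less where a joint would pass 70% of its speed; a pose out of reach is approached as far as the arm can. A call with a gripper value outside its range is refused whole. The fingers move at their own pace and stop on an object; the grip force is fixed at half the most. Time passes only in rows, so rows that do not move let the fingers close. It gives the time, the measured TCP pose, the force, the opening and the grip force at its end, in the units of the state.
- env.get_state(): the state, without advancing time (a new reading comes with each control period).
- env.read_camera(name): name is "scene" or "top" or "wrist"; returns a dict with "img" (480x640x3 uint8, blue, green, red), "depth" (480x640 float32, m along the optical axis (not along the pixel's ray), 0 where there is no reading), "fovy" (degrees; the focal length in pixels is half the picture's height over the tangent of half this angle, whatever the lens; pixels are square), "cx", "cy" (the principal point, pixels), "k1" (the pictures are not rectified: a ray, as slopes to the right and down, at radius r is drawn at 1 + k1 r^2 times it, then the intrinsics apply), "xyz" and "rotation" of the camera in the world; the wrist camera has in their place "tool_from_camera" (4x4, takes a point from camera to tool coordinates, whose origin is the TCP and whose axes are the flange's). Camera axes: x right, y up, looking along -z (the intrinsics and any distortion apply to the point x, -y, -z); pixel columns grow to the right and rows downward; lengths in m; the calibration is good to about 2 mm. A picture is of the moment at which its call begins: read the wrist's pose just before it.
- env.sign_off(): hands the job in; it is judged then, once.
The state is a dict: "t": time; "joints": joint angles; "qd": joint speeds; "effort": joint torques, N m; "position": TCP position; "tcp_rot": TCP orientation; "ft_force": force on the tool from outside, world axes, zero at the start; "wrist_torque": the same for the moment, N m; "width": finger opening in m; "finger_force": force on a finger pad.
Only numpy, scipy, OpenCV 4.12 (cv2) and the standard library are available. Lean on these libraries where they do the work, as an engineer would, in place of code of your own. Each camera call takes 0.05 s, during which the arm holds its last target. There are 200 camera calls.

## Working session

There is one attempt and no reset: what is moved stays moved. The work goes in short steps, Python scripts to look and compute and a tool call to move; the robot and the scene stay as the last step left them, time stands still between calls to the robot, and variables do not carry over. Pictures are saved under pics/ and viewed, at most 10 in all, crops included, and the job is handed in when it is done.

Besides the shell and the picture viewer there is one more tool, called after "Call:" by a JSON object that holds its "name" and its "arguments", one argument or row to a line. drive_tool: Moves the arm, as the interface text tells. Its arguments: {"type":"object","properties":{"rows":{"type":"array","items":{"type":"array","items":{"type":"number"}}}},"required":["rows"]}

```bash
mkdir -p pics; ls
cat > h.py <<'E'
import numpy as np, cv2
from station import env
from scipy.spatial.transform import Rotation as R
def take(name):
    s=env.get_state(); c=env.read_camera(name)
    if name=="wrist":
        T=np.eye(4); T[:3,3]=s["position"]; T[:3,:3]=R.from_euler("xyz",s["tcp_rot"]).as_matrix() if np.size(s["tcp_rot"])==3 else np.array(s["tcp_rot"])
        C=T@np.array(c["tool_from_camera"])
    else:
        C=np.eye(4); C[:3,3]=c["xyz"]; r=np.array(c["rotation"]); C[:3,:3]=r if r.shape==(3,3) else R.from_euler("xyz",r).as_matrix()
    c["C"]=C; np.save(f"/tmp/{name}.npy",c,allow_pickle=True); return c
def load(name): return np.load(f"/tmp/{name}.npy",allow_pickle=True).item()
def KD(c):
    f=240/np.tan(np.radians(c["fovy"])/2)
    return np.array([[f,0,c["cx"]],[0,f,c["cy"]],[0,0,1.]]),np.array([c["k1"],0,0,0,0])
def ray(c,u,v):
    K,D=KD(c); x,y=cv2.undistortPoints(np.array([[[u,v]]],float),K,D)[0,0]
    return np.array([x,-y,-1.])
def pt(c,u,v,z=None):
    d=ray(c,u,v); C=c["C"]
    if z is None: k=np.median(c["depth"][int(v)-1:int(v)+2,int(u)-1:int(u)+2])
    else: k=(z-C[2,3])/(C[:3,:3]@d)[2]
    return C[:3,3]+C[:3,:3]@d*k
def cloud(c):
    K,D=KD(c); vv,uu=np.mgrid[:480,:640]
    p=cv2.undistortPoints(np.stack([uu,vv],-1).reshape(-1,1,2).astype(float),K,D).reshape(480,640,2)
    d=np.dstack([p[...,0],-p[...,1],-np.ones((480,640))])*c["depth"][...,None]
    return d@c["C"][:3,:3].T+c["C"][:3,3]
E
python3 - <<'E'
from h import *
print(env.grip_depth,env.get_state())
for n in("scene","top"):
    c=take(n); cv2.imwrite(f"pics/{n}.png",c["img"]); print(n,c["fovy"],c["C"].round(3).tolist(),c["k1"])
E
```

```text
pics
0.0539 {'t': 0.0, 'joints': array([-9.80422259e-01,  2.55788336e-01,  1.06981619e-01, -4.97433878e-04,
       -1.42387635e+00, -2.84565391e-01]), 'qd': array([ 1.42118327e-04, -4.91293174e-04, -1.17277891e-03,  9.63376865e-04,
       -1.39323562e-04, -9.93534219e-05]), 'effort': array([-6.29782317e-04, -3.86620474e+01,  2.37941802e+01,  5.36540598e+00,
       -6.29538423e-03,  2.10725432e-05]), 'position': array([ 0.16552792, -0.5241274 ,  0.30296131]), 'tcp_rot': array([ 3.13964366e+00, -5.75375460e-05, -2.83585720e+00]), 'ft_force': array([-0.21458952, -0.04730713,  0.01483068]), 'wrist_torque': array([-0.04124485, -0.01199207, -0.01902628]), 'finger_force': 0.0, 'width': 0.085357501522813}
scene 50.69365139718998 [[-0.528, 0.575, -0.626, -0.272], [-0.849, -0.347, 0.398, 0.36], [0.012, 0.741, 0.671, 0.879], [0.0, 0.0, 0.0, 1.0]] 0.03174408522490432
top 57.65880876663658 [[0.005, 0.992, -0.123, 0.36], [-1.0, 0.004, -0.01, -0.134], [-0.01, 0.123, 0.992, 1.091], [0.0, 0.0, 0.0, 1.0]] -0.09770052406247473
```

View pics/scene.png

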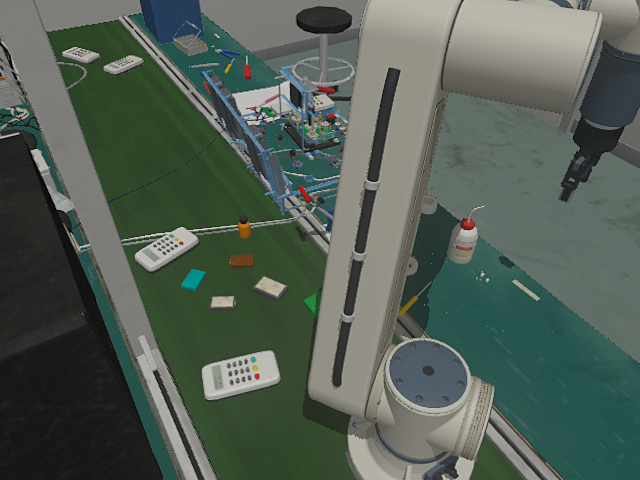

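View pics/top.png

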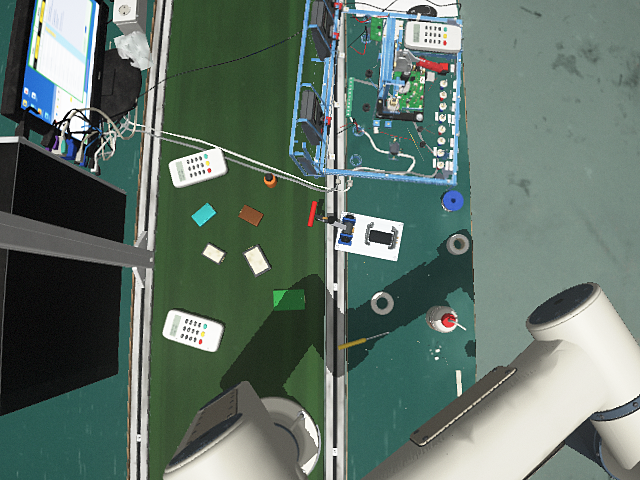

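Tester is at about (370,238), with its cheeks at (347,230) and the red crossbar at (312,213). Pack candidates in the top view: turquoise (204,214), brown (251,215), green (289,299), small cream (214,253), large cream (257,261). After leaving out the coloured ones, the smaller cream one at (214,253) fits. I'll confirm it in a crop.

Run:
```python
from h import *
c=load("top"); im=c["img"][140:300,160:420]
cv2.imwrite("pics/crop1.png",cv2.resize(im,None,fx=3,fy=3,interpolation=cv2.INTER_CUBIC))
for n,u,v in [("small",214,253),("big",257,261),("brown",251,215),("belt",230,280),("bench",360,280),("plate",395,222),("cradle",381,237),("bar",312,213),("flux",270,179),("term",197,168),("ipa",443,318),("spool",452,200),("green",289,299)]: print(n,pt(c,u,v).round(4))
```

```text
small [0.4613 0.1522 0.0091]
big [0.4412 0.0416 0.0168]
brown [0.5578 0.0604 0.0118]
belt [ 0.3943  0.1117 -0.0004]
bench [ 0.3961 -0.2141  0.0021]
plate [ 0.5414 -0.3025  0.0096]
cradle [ 0.5014 -0.265   0.0234]
bar [ 0.5337 -0.0995  0.1681]
flux [0.6393 0.0083 0.0558]
term [0.6774 0.2008 0.0246]
ipa [ 0.308  -0.3912  0.1124]
spool [ 0.5974 -0.4473  0.0167]
green [ 0.3483 -0.039   0.0156]
```

View pics/crop1.png

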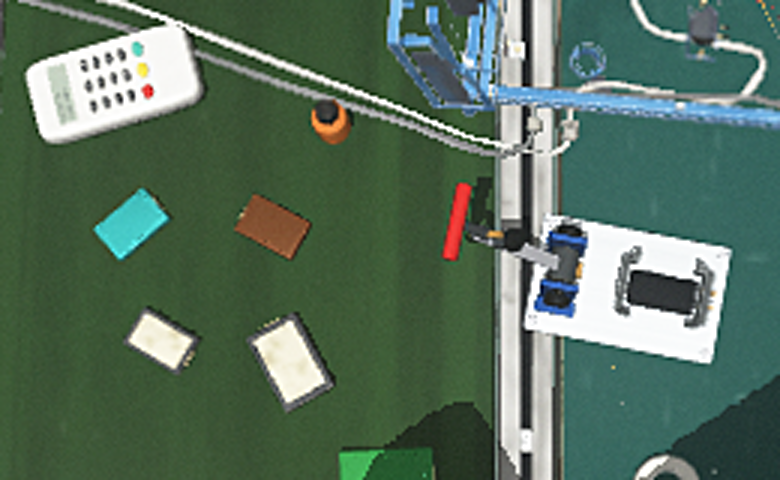

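The crop shows the small cream pack at crop (162,340), i.e. px (214,253). It is about 68 crop px long, or 56 mm. The other cream one is about 78 mm, so the small one is the right pack. The tester plate corners are at crop (548,215), (733,245), (712,362) and (525,328), and the bar runs (464,185)-(449,258).

Run:
```python
from h import *
c=load("top"); P=cloud(c); im=c["img"].astype(int)
cr=lambda x,y:(160+x/3-.33,140+y/3-.33)
k=[pt(c,*cr(*q),z=.008)[:2] for q in[(548,215),(733,245),(712,362),(525,328)]]; k=np.array(k)
print(k.round(4),[np.linalg.norm(k[i]-k[(i+1)%4]).round(4) for i in range(4)])
d=(k[0]-k[1])+(k[3]-k[2]); print("tester yaw",np.degrees(np.arctan2(-d[0],d[1])),k.mean(0))
pk=np.array([pt(c,*cr(*q),z=.011)[:2] for q in[(148,308),(199,341),(180,372),(125,342)]]);print(pk.round(4),pk.mean(0))
bar=[pt(c,*cr(*q),z=.164) for q in[(466,183),(448,260)]];print(np.round(bar,4))
for box in [(290,140,325,175),(325,150,345,215),(320,160,460,185),(400,150,460,180)]:
    q=P[box[1]:box[3],box[0]:box[2]].reshape(-1,3); print(box,np.percentile(q,[1,50,99],axis=0).round(3).tolist())
w=take("wrist"); print(np.array(w["tool_from_camera"]).round(3).tolist(),w["fovy"])
```

```text
[[ 0.5685 -0.17  ]
 [ 0.5435 -0.3255]
 [ 0.445  -0.3062]
 [ 0.4728 -0.1508]] [np.float64(0.1575), np.float64(0.1004), np.float64(0.1579), np.float64(0.0975)]
tester yaw -9.638594821536103 [ 0.50743196 -0.23815614]
[[0.488  0.1654]
 [0.4605 0.1212]
 [0.4344 0.1364]
 [0.4593 0.184 ]] [0.46054824 0.15175325]
[[ 0.5617 -0.1056  0.164 ]
 [ 0.5053 -0.0931  0.164 ]]
(290, 140, 325, 175) [[0.641, -0.124, -0.003], [0.677, -0.085, 0.1], [0.759, -0.035, 0.23]]
(325, 150, 345, 215) [[0.563, -0.203, -0.753], [0.652, -0.149, 0.004], [0.969, -0.12, 0.091]]
(320, 160, 460, 185) [[0.628, -0.47, -0.743], [0.663, -0.288, 0.006], [0.843, -0.117, 0.119]]
(400, 150, 460, 180) [[0.636, -0.473, -0.002], [0.687, -0.392, 0.006], [0.733, -0.311, 0.084]]
[[-0.0, 0.963, 0.271, 0.067], [1.0, 0.001, -0.0, -0.0], [-0.0, 0.271, -0.963, -0.07], [0.0, 0.0, 0.0, 1.0]] 63.51336717237597
```

Call:
{"name": "drive_tool", "arguments": {
  "rows": [
    [15,34,0,0,0,0.037,1],
    [15,34,0,0,0,0.037,1],
    [15,34,0,0,0,0.037,1],
    [15,34,0,0,0,0.037,1],
    [15,34,0,0,0,0.037,1],
    [15,34,0,0,0,0.037,1],
    [15,34,0,0,0,0.037,1],
    [15,34,0,0,0,0.037,1],
    [15,34,0,0,0,0.037,1],
    [15,34,0,0,0,0.037,1]
  ]
}}

```text
t: 0.98
position: [0.3156, -0.1827, 0.3039]
tcp_rot: [-3.141, 0.0, -2.464]
ft_force: [1.1, -0.5, 0.3]
width: 0.0854
finger_force: 0.0
```

Call:
{"name": "drive_tool", "arguments": {
  "rows": [
    [15,34,0,0,0,0.037,1],
    [15,34,0,0,0,0.037,1],
    [15,34,0,0,0,0.037,1],
    [15,34,0,0,0,0.037,1],
    [15,34,0,0,0,0.037,1],
    [15,34,-15,0,0,0.037,1],
    [15,34,-15,0,0,0.037,1],
    [14,34,-20,0,0,0.037,1],
    [14,32,-20,0,0,0.037,1],
    [10,32,-13,0,0,0.037,1]
  ]
}}

```text
t: 1.82
position: [0.4583, 0.153, 0.2187]
tcp_rot: [3.14, -0.002, -2.094]
ft_force: [0.5, 0.5, -0.2]
width: 0.0855
finger_force: 0.0
```

Call:
{"name": "drive_tool", "arguments": {
  "rows": [
    [0,0,0,0,0,0,1],
    [0,0,0,0,0,0,1],
    [0,0,0,0,0,0,1]
  ]
}}

```text
t: 2.07
position: [0.4584, 0.1512, 0.2209]
tcp_rot: [3.141, -0.001, -2.096]
ft_force: [0.5, -0.9, 0.5]
width: 0.085
finger_force: 0.0
```

Run:
```python
from h import *
c=take("wrist"); cv2.imwrite("pics/w1.png",c["img"])
P=cloud(c); im=c["img"].astype(int)
print(env.get_state()["position"],env.get_state()["tcp_rot"])
m=((P[...,2]>.006)&(P[...,2]<.03)&(np.hypot(P[...,0]-.4605,P[...,1]-.152)<.045)).astype(np.uint8)
n,l,st,ce=cv2.connectedComponentsWithStats(m); i=1+st[1:,4].argmax()
q=P[l==i]; print(st[i],ce[i],np.percentile(q[:,2],[5,50,95]))
r=cv2.minAreaRect((q[:,:2]*1000).astype(np.float32)); print(r)
```

```text
[0.45844774 0.15083966 0.22139422] [-3.14129647e+00  2.68473734e-04 -2.09639719e+00]
[ 297  196   49   73 3404] [321.55287897 232.43096357] [0.00926756 0.01055808 0.01178017]
((462.3970642089844, 155.75843811035156), (56.3470458984375, 35.81406784057617), 60.77153778076172)
```

View pics/w1.png

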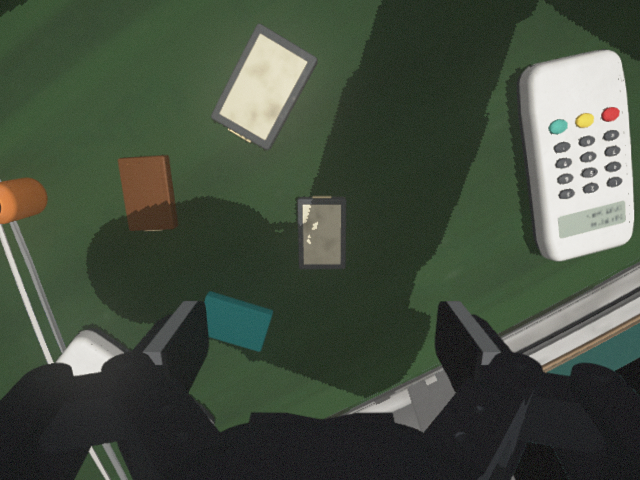

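The pack is at (321,232) and measures 56.3 x 35.8 mm with its top at 10.6 mm, all as it must be. The brown one at (148,192), the turquoise at (238,322) and the big cream one at (264,88) are clear of the fingers. I'll descend now.

Call:
{"name": "drive_tool", "arguments": {
  "rows": [
    [2,2,-20,0,0,0.016,1],
    [2,2,-20,0,0,0,1],
    [0,0,-20,0,0,0,1],
    [0,0,-20,0,0,0,1],
    [0,0,-20,0,0,0,1],
    [0,0,-20,0,0,0,0.7],
    [0,0,-10,0,0,0,0.7],
    [0,0,-10,0,0,0,0.7],
    [0,0,-3,0,0,0,0.7],
    [0,0,0,0,0,0,0.7]
  ]
}}

```text
t: 2.95
position: [0.4624, 0.1545, 0.0782]
tcp_rot: [3.142, -0.0, -2.081]
ft_force: [0.6, 0.6, -0.1]
width: 0.0596
finger_force: 0.0
```

Call:
{"name": "drive_tool", "arguments": {
  "rows": [
    [0,0,-1,0,0,0,0.5],
    [0,0,0,0,0,0,0],
    [0,0,0,0,0,0,0],
    [0,0,0,0,0,0,0],
    [0,0,0,0,0,0,0],
    [0,0,0,0,0,0,0],
    [0,0,0,0,0,0,0],
    [0,0,0,0,0,0,0]
  ]
}}

```text
t: 3.62
position: [0.4631, 0.1555, 0.0783]
tcp_rot: [-3.14, 0.001, -2.079]
ft_force: [-1.1, -0.1, 5.3]
width: 0.0335
finger_force: 59.3
```

Call:
{"name": "drive_tool", "arguments": {
  "rows": [
    [0,0,15,0,0,0,0],
    [0,0,30,0,0,0,0],
    [0,0,35,0,0,0,0],
    [2,-10,35,0,0,0.03,0],
    [4,-15,35,0,0,0.03,0],
    [4,-20,35,0,0,0.03,0],
    [5,-25,20,0,0,0.03,0],
    [5,-30,17,0,0,0.03,0],
    [5,-35,0,0,0,0.03,0],
    [5,-35,0,0,0,0.03,0]
  ]
}}

```text
t: 4.45
position: [0.4929, -0.0158, 0.3011]
tcp_rot: [-3.138, 0.002, -1.867]
ft_force: [0.4, 0.5, -1.5]
width: 0.0333
finger_force: 59.9
```

Call:
{"name": "drive_tool", "arguments": {
  "rows": [
    [5,-35,0,0,0,0.03,0],
    [5,-35,0,0,0,0.03,0],
    [5,-35,0,0,0,0.03,0],
    [0,-35,0,0,0,0.03,0],
    [0,-33,0,0,0,0.02,0],
    [0,-25,0,0,0,0.02,0],
    [0,-13,0,0,0,0,0],
    [0,0,0,0,0,0,0],
    [0,0,0,0,0,0,0],
    [0,0,0,0,0,0,0]
  ]
}}

```text
t: 5.28
position: [0.5076, -0.2248, 0.2992]
tcp_rot: [-3.141, 0.0, -1.71]
ft_force: [-0.2, 0.8, -0.4]
width: 0.0335
finger_force: 59.9
```

Run:
```python
from h import *
c=take("wrist"); cv2.imwrite("pics/w2.png",c["img"])
s=env.get_state();print(s["position"],s["tcp_rot"],s["width"],s["finger_force"],s["joints"])
```

```text
[ 0.50763075 -0.2246      0.29925947] [-3.14110321e+00  3.21788796e-04 -1.70889876e+00] 0.0333645476555746 59.880250096321106 [-1.34863033e-01  2.66375612e-01  1.11751399e-01 -3.24092671e-04
 -1.41568163e+00 -3.18948254e-03]
```

View pics/w2.png

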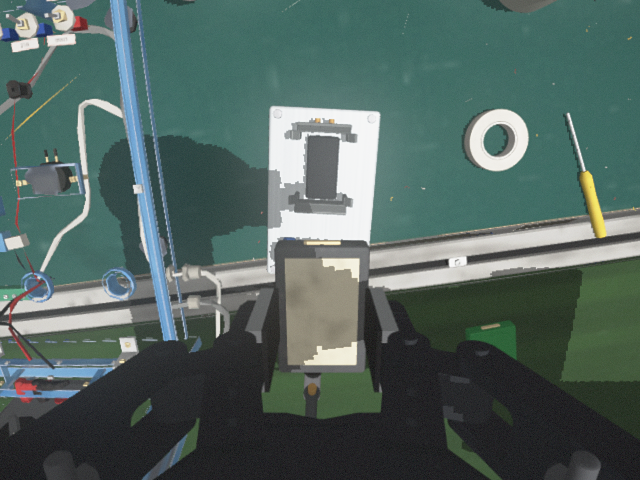

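The pack is held at about (321,305), level, with its long axis along tool x. The cradle floor is at about (322,167), with end walls at (322,129) and (320,203). I'll take an enlarged crop to measure both.

Run:
```python
from h import *
c=load("wrist"); im=c["img"][95:395,250:400]
a=cv2.resize(im[:145],None,fx=5,fy=5,interpolation=cv2.INTER_CUBIC)[:590]
cv2.imwrite("pics/crop2.png",a)
P=cloud(c); 
# held pack: points above z .15
m=(P[...,2]>.19)&(P[...,2]<.27); m[:, :278]=0; m[:,368:]=0; m[:225]=0;m[380:]=0
q=P[m]; print("pack z",np.percentile(q[:,2],[5,25,50,75,95]).round(4))
z=np.median(q[:,2]); 
pk=np.array([pt(c,u,v,z) for u,v in[(277,242),(369,240.5),(364.5,373),(278,372)]]); print(pk.round(4),pk.mean(0),[np.linalg.norm(pk[i]-pk[(i+1)%4]).round(4) for i in range(4)])
print("plate z",pt(c,285,180),pt(c,365,180),"floor",pt(c,322,167),"wall",pt(c,322,131))
np.set_printoptions(suppress=True)
print(P[100:240:6,322].round(4))
```

```text
pack z [0.2297 0.2309 0.2313 0.2318 0.2325]
[[ 0.5212 -0.2559  0.2313]
 [ 0.4875 -0.2517  0.2313]
 [ 0.4951 -0.1953  0.2313]
 [ 0.5305 -0.2008  0.2313]] [ 0.50857085 -0.22593252  0.2313466 ] [np.float64(0.034), np.float64(0.0569), np.float64(0.0357), np.float64(0.0559)]
plate z [ 0.5390459  -0.25414812  0.00762103] [ 0.46532873 -0.24382848  0.00759903] floor [ 0.50315475 -0.2624546   0.02202614] wall [ 0.49887811 -0.29314616  0.03060286]
[[ 0.495  -0.3203  0.0014]
 [ 0.4958 -0.3151  0.001 ]
 [ 0.4965 -0.3096  0.0077]
 [ 0.4973 -0.3045  0.007 ]
 [ 0.4981 -0.2987  0.0369]
 [ 0.4988 -0.294   0.0318]
 [ 0.4994 -0.289   0.021 ]
 [ 0.5002 -0.2839  0.0224]
 [ 0.5009 -0.2788  0.023 ]
 [ 0.5016 -0.2736  0.0206]
 [ 0.5023 -0.2685  0.0215]
 [ 0.503  -0.2633  0.0218]
 [ 0.5038 -0.2582  0.0228]
 [ 0.5045 -0.2529  0.0228]
 [ 0.5052 -0.2475  0.0219]
 [ 0.506  -0.2422  0.0222]
 [ 0.5067 -0.2368  0.0218]
 [ 0.5075 -0.2314  0.0221]
 [ 0.508  -0.2281  0.0335]
 [ 0.5094 -0.2173  0.0072]
 [ 0.5102 -0.2115  0.0073]
 [ 0.511  -0.206   0.0085]
 [ 0.5118 -0.2002  0.0089]
 [ 0.5127 -0.1941  0.0081]]
```

View pics/crop2.png

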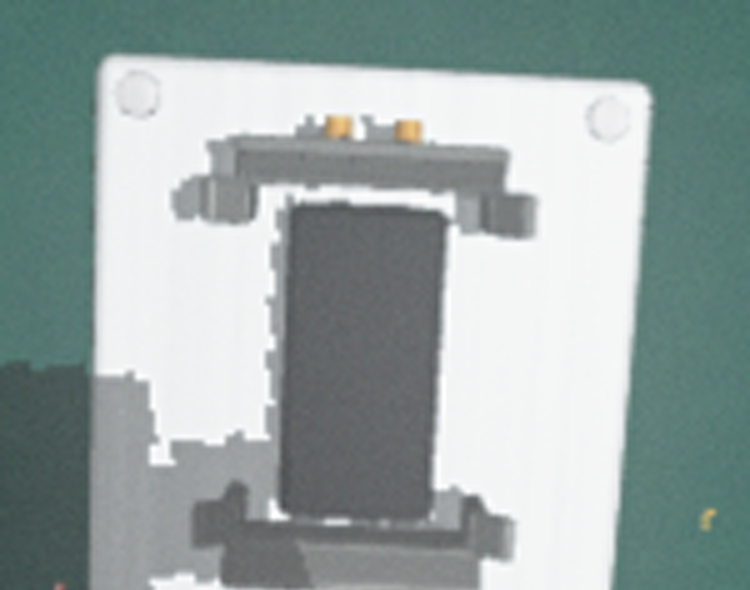

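The crop shows the cradle floor corners at crop (289,206), (446,212), (432,520) and (281,512).

Run:
```python
from h import *
c=load("wrist")
f=np.array([pt(c,250+x/5-.4,95+y/5-.4,.022)[:2] for x,y in[(289,206),(446,212),(432,520),(281,512)]])
pk=np.array([pt(c,u,v,.2313)[:2] for u,v in[(277,242),(369,240.5),(364.5,373),(278,372)]])
for k in(f,pk):
    d=k[2]+k[3]-k[0]-k[1]; print(k.mean(0).round(4),np.degrees(np.arctan2(-d[0],d[1])).round(2),[np.linalg.norm(k[i]-k[(i+1)%4]).round(4) for i in range(4)])
# plate edges (side) yaw at z .008
e=[pt(c,250+x/5-.4,95+y/5-.4,.008)[:2] for x,y in[(100,60),(90,585),(650,90),(612,585)]]
for a,b in((0,1),(2,3)): d=e[b]-e[a]; print(np.degrees(np.arctan2(-d[0],d[1])))
d=e[0]-e[2]; print("end edge",np.degrees(np.arctan2(d[1],d[0])))
t=take("top"); P=cloud(t); b=t["img"].astype(int)
m=(b[...,2]>120)&(b[...,1]<60)&(b[...,0]<60); m[:190]=0;m[240:]=0;m[:,:295]=0;m[:,325:]=0
print("bar px",m.sum(),P[m].mean(0),np.percentile(P[m],[2,98],axis=0))
```

```text
[ 0.5032 -0.2619] -10.02 [np.float64(0.0273), np.float64(0.0543), np.float64(0.0273), np.float64(0.0538)]
[ 0.5086 -0.2259] -8.63 [np.float64(0.034), np.float64(0.0569), np.float64(0.0358), np.float64(0.0559)]
-10.940690161623015
-10.512972678916274
end edge -10.9708410468857
bar px 1 [ 0.50725446 -0.09335039  0.17006147] [[ 0.50725446 -0.09335039  0.17006147]
 [ 0.50725446 -0.09335039  0.17006147]]
```

Call:
{"name": "drive_tool", "arguments": {
  "rows": [
    [0,0,-20,0,0,-0.02,0],
    [0,0,-30,0,0,-0.015,0],
    [0,0,-30,0,0,0,0],
    [0,0,-20,0,0,0,0],
    [0,0,-8,0,0,0,0],
    [0,0,0,0,0,0,0],
    [0,0,0,0,0,0,0],
    [0,0,0,0,0,0,0]
  ]
}}

```text
t: 6.05
position: [0.5086, -0.2257, 0.1929]
tcp_rot: [-3.138, -0.001, -1.744]
ft_force: [0.6, -0.2, -0.0]
width: 0.0334
finger_force: 59.9
```

Run:
```python
from h import *
c=take("wrist"); s=env.get_state();print(s["position"],s["tcp_rot"],s["width"])
im=c["img"][30:390,200:440]; cv2.imwrite("pics/w3.png",cv2.resize(c["img"][20:400,180:460],None,fx=1.55,fy=1.55,interpolation=cv2.INTER_CUBIC))
```

```text
[ 0.50855446 -0.22570785  0.19292214] [-3.13805710e+00 -3.94751469e-04 -1.74428078e+00] 0.033184064973622
```

View pics/w3.png

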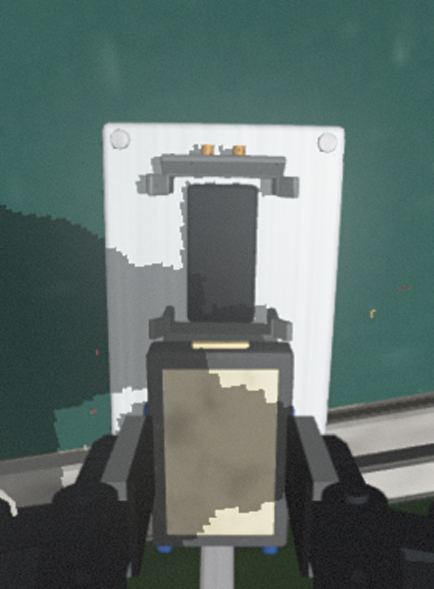

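The pack corners are at crop (149,344), (293,343), (287,545) and (153,545). The floor corners are at (188,185), (257,185), (253,322) and (188,321).

Run:
```python
from h import *
c=load("wrist"); g=lambda x,y:(180+x/1.55-.2,20+y/1.55-.2)
P=cloud(c); print("pack top z",pt(c,*g(220,450))," floor",pt(c,*g(222,250)))
z=pt(c,*g(220,450))[2]
f=np.array([pt(c,*g(*q),.022)[:2] for q in[(188,185),(257,185),(253,322),(188,321)]])
pk=np.array([pt(c,*g(*q),z)[:2] for q in[(149,344),(293,343),(287,545),(153,545)]])
for k in(f,pk):
    d=k[2]+k[3]-k[0]-k[1]; print(k.mean(0).round(4),np.degrees(np.arctan2(-d[0],d[1])).round(2),[np.linalg.norm(k[i]-k[(i+1)%4]).round(4) for i in range(4)])
e=[pt(c,*g(*q),.008)[:2] for q in[(104,126),(113,425),(344,128),(329,395)]]
for a,b in((0,1),(2,3)): d=e[b]-e[a]; print(np.degrees(np.arctan2(-d[0],d[1])))
# walls' mid: depth profile along pack axis
cen=f.mean(0); a=np.radians(-10.3); ex=np.array([np.cos(a),np.sin(a)]); ey=np.array([-np.sin(a),np.cos(a)])
Q=P[...,:2]-cen; X=Q@ex; Y=Q@ey; 
m=(abs(X)<.012)&(abs(Y)<.06)&(P[...,2]<.06)&(P[...,2]>.028); print("wall Y's",np.histogram(Y[m],np.arange(-.05,.051,.002)))
```

```text
pack top z [ 0.50984245 -0.22714724  0.12510387]  floor [ 0.50278663 -0.2639576   0.02248802]
[ 0.5034 -0.2619] -10.74 [np.float64(0.0269), np.float64(0.055), np.float64(0.0268), np.float64(0.0546)]
[ 0.5097 -0.2271] -10.18 [np.float64(0.0344), np.float64(0.0559), np.float64(0.0357), np.float64(0.0557)]
-10.925097122375425
-10.382049984604224
wall Y's (array([  0,   0,   0,   5,  32,  61, 152, 146, 166,  81,   0,   0,   0,
         0,   0,   0,   0,   0,   0,   0,   0,   0,   0,   0,   0,   0,
         0,   0,   0,   0,   0,   0,   0,   0,   0,   0,   0,   0,   0,
         0, 106,  74,   0,   0,   0,   0,   0,   0,   0,   0]), array([-5.00000000e-02, -4.80000000e-02, -4.60000000e-02, -4.40000000e-02,
       -4.20000000e-02, -4.00000000e-02, -3.80000000e-02, -3.60000000e-02,
       -3.40000000e-02, -3.20000000e-02, -3.00000000e-02, -2.80000000e-02,
       -2.60000000e-02, -2.40000000e-02, -2.20000000e-02, -2.00000000e-02,
       -1.80000000e-02, -1.60000000e-02, -1.40000000e-02, -1.20000000e-02,
       -1.00000000e-02, -8.00000000e-03, -6.00000000e-03, -4.00000000e-03,
       -2.00000000e-03,  4.16333634e-17,  2.00000000e-03,  4.00000000e-03,
        6.00000000e-03,  8.00000000e-03,  1.00000000e-02,  1.20000000e-02,
        1.40000000e-02,  1.60000000e-02,  1.80000000e-02,  2.00000000e-02,
        2.20000000e-02,  2.40000000e-02,  2.60000000e-02,  2.80000000e-02,
        3.00000000e-02,  3.20000000e-02,  3.40000000e-02,  3.60000000e-02,
        3.80000000e-02,  4.00000000e-02,  4.20000000e-02,  4.40000000e-02,
        4.60000000e-02,  4.80000000e-02,  5.00000000e-02]))
```

Call:
{"name": "drive_tool", "arguments": {
  "rows": [
    [-2,-12,0,0,0,-0.007,0],
    [-2,-12,0,0,0,0,0],
    [-2,-11,0,0,0,0,0],
    [0,0,-15,0,0,0,0],
    [0,0,-15,0,0,0,0],
    [0,0,-10,0,0,0,0],
    [0,0,0,0,0,0,0],
    [0,0,0,0,0,0,0],
    [0,0,0,0,0,0,0]
  ]
}}

```text
t: 6.85
position: [0.502, -0.2611, 0.1518]
tcp_rot: [-3.14, -0.001, -1.752]
ft_force: [-0.2, -0.1, 0.2]
width: 0.0333
finger_force: 59.9
```

Call:
{"name": "drive_tool", "arguments": {
  "rows": [
    [0,0,-10,0,0,0,0],
    [0,0,-10,0,0,0,0],
    [0,0,-8,0,0,0,0],
    [0,0,-5,0,0,0,0],
    [0,0,-5,0,0,0,0],
    [0,0,-4,0,0,0,0],
    [0,0,-3,0,0,0,0],
    [0,0,-2,0,0,0,0],
    [0,0,0,0,0,0,0],
    [0,0,0,0,0,0,0]
  ]
}}

```text
t: 7.68
position: [0.5017, -0.2607, 0.1041]
tcp_rot: [-3.141, -0.0, -1.752]
ft_force: [-1.3, -0.0, 0.1]
width: 0.0332
finger_force: 59.9
```

Call:
{"name": "drive_tool", "arguments": {
  "rows": [
    [0,0,-1,0,0,0,0],
    [0,0,-1,0,0,0,0],
    [0,0,0,0,0,0,0],
    [0,0,0,0,0,0,0]
  ]
}}

```text
t: 8.02
position: [0.5015, -0.2606, 0.102]
tcp_rot: [-3.142, -0.0, -1.752]
ft_force: [0.1, 0.0, 1.0]
width: 0.033
finger_force: 59.9
```

Call:
{"name": "drive_tool", "arguments": {
  "rows": [
    [0,0,-1,0,0,0,0],
    [0,0,0,0,0,0,0],
    [0,0,0,0,0,0,0]
  ]
}}

```text
t: 8.27
position: [0.5015, -0.2606, 0.1009]
tcp_rot: [3.142, 0.0, -1.752]
ft_force: [-0.2, -0.4, -0.4]
width: 0.0336
finger_force: 59.9
```

Call:
{"name": "drive_tool", "arguments": {
  "rows": [
    [0,0,0,0,0,0,0.7],
    [0,0,0,0,0,0,0.7],
    [0,0,0,0,0,0,0.7],
    [0,0,0,0,0,0,0.7],
    [0,0,20,0,0,0,0.7],
    [0,0,30,0,0,0,0.7],
    [0,0,35,0,0,0,0.7],
    [0,0,35,0,0,0,0.7],
    [0,0,0,0,0,0,0.7],
    [0,0,0,0,0,0,0.7]
  ]
}}

```text
t: 9.1
position: [0.5026, -0.2609, 0.2236]
tcp_rot: [-3.136, -0.0, -1.752]
ft_force: [0.7, 0.2, -1.5]
width: 0.0593
finger_force: 0.0
```

Run:
```python
from h import *
c=take("wrist"); s=env.get_state();print(s["position"],s["tcp_rot"],s["width"])
cv2.imwrite("pics/w4.png",c["img"])
P=cloud(c); cen=np.array([.5033,-.2619]); a=np.radians(-10.5); ex=np.array([np.cos(a),np.sin(a)]); ey=np.array([-np.sin(a),np.cos(a)])
Q=P[...,:2]-cen; X=Q@ex; Y=Q@ey; m=(abs(X)<.015)&(abs(Y)<.026)&(P[...,2]<.08)
print("pack top",np.percentile(P[m][:,2],[2,50,98])); A=np.c_[X[m],Y[m],np.ones(m.sum())]; print(np.linalg.lstsq(A,P[m][:,2],rcond=None)[0])
# bar from top camera
t=take("top"); b=t["img"].astype(int); print(t["img"][213,312],t["img"][208,313])
T=cloud(t); m=(b[...,2]>b[...,1]*2.5)&(b[...,2]>b[...,0]*2.5)&(b[...,2]>80); m[:190]=0;m[240:]=0;m[:,:295]=0;m[:,325:]=0
print("bar px",m.sum(),np.median(T[m],axis=0) if m.any() else "")
```

```text
[ 0.50169586 -0.26052347  0.22153128] [-3.13990473e+00  3.98507590e-04 -1.75194468e+00] 0.05985642265212757
pack top [0.03108891 0.03267463 0.03414202]
[-0.00312304  0.01194157  0.03261294]
[188 201 203] [189 203 205]
bar px 0
```

View pics/w4.png

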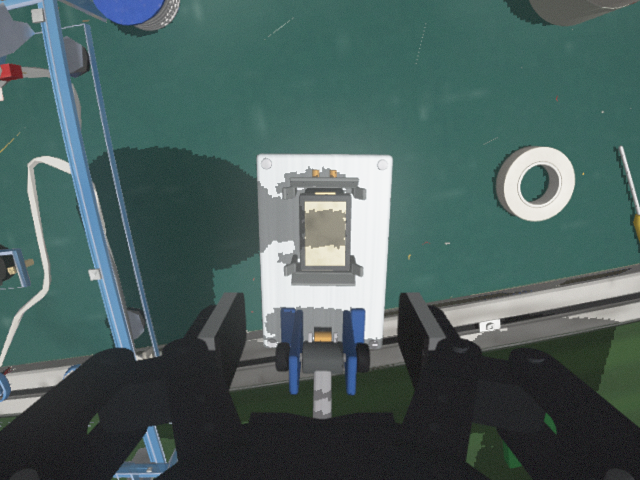

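The pack lies flat in the cradle at (325,233). Its top is at 32.7 mm against 33 expected, tilt is about 0.01, and the arm is still open. From the first top view the bar is at tester y ≈ 165 mm with its top at 168 mm. I'll go over and behind it with the fingers shut.

Call:
{"name": "drive_tool", "arguments": {
  "rows": [
    [0,0,30,0,0,0,0],
    [0,0,30,0,0,0,0],
    [2,12,15,0,0,0,0],
    [5,24,0,0,0,0,0],
    [5,25,0,0,0,0,0],
    [5,27,0,0,0,0,0],
    [5,27,0,0,0,0,0],
    [5,27,0,0,0,0,0],
    [5,24,0,0,0,0,0],
    [5,24,0,0,0,0,0]
  ]
}}

```text
t: 10.03
position: [0.5382, -0.0692, 0.2943]
tcp_rot: [3.138, -0.001, -1.752]
ft_force: [0.2, 0.2, 0.4]
width: -0.0001
finger_force: 0.0
```

Call:
{"name": "drive_tool", "arguments": {
  "rows": [
    [0,0,0,0,0,0,0],
    [0,0,0,0,0,0,0],
    [0,0,-20,0,0,0,0],
    [0,0,-20,0,0,0,0],
    [0,0,-20,0,0,0,0],
    [0,0,-13,0,0,0,0],
    [0,0,0,0,0,0,0],
    [0,0,0,0,0,0,0]
  ]
}}

```text
t: 10.7
position: [0.538, -0.0715, 0.2222]
tcp_rot: [3.139, -0.001, -1.753]
ft_force: [1.0, 0.8, 1.0]
width: -0.0002
finger_force: 0.0
```

Run:
```python
from h import *
s=env.get_state();print(s["position"],s["tcp_rot"],s["width"],s["ft_force"])
c=take("scene"); w=take("wrist")
a=cv2.resize(c["img"][100:340,240:440],None,fx=2,fy=2); cv2.imwrite("pics/w5.png",np.hstack([a,w["img"][:,120:520]]))
```

```text
[ 0.5379641  -0.07149332  0.22216194] [ 3.13916695e+00 -1.25585326e-03 -1.75259230e+00] -0.00020300852244811994 [1.03379651 0.76444186 1.02794607]
```

View pics/w5.png

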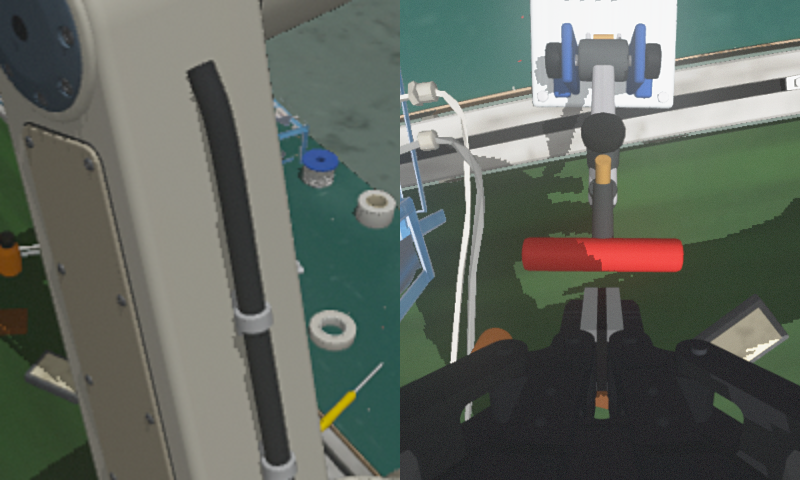

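The wrist view (right) shows the red bar at about (322,255), centred just ahead of the shut fingers. I'll measure its depth for the heights.

Run:
```python
from h import *
w=load("wrist"); P=cloud(w); b=w["img"].astype(int)
m=(b[...,2]>b[...,1]*2.5)&(b[...,2]>b[...,0]*2.5)&(b[...,2]>80); m[:200]=0; m[290:]=0
a=np.radians(-10.5); ex=np.array([np.cos(a),np.sin(a)]); ey=np.array([-np.sin(a),np.cos(a)])
Q=P[m]; q=Q[:,:2]-[.5033,-.2619]; o=np.c_[q@ex,q@ey,Q[:,2]]; print(m.sum(),np.percentile(o,[2,50,98],axis=0).round(4))
t=np.array([.53796,-.07149])-[.5033,-.2619]; print("tcp",t@ex,t@ey)
```

```text
5090 [[-0.0251  0.1617  0.1623]
 [ 0.0005  0.1658  0.1669]
 [ 0.0272  0.1722  0.1687]]
tcp -0.000619851312793111 0.19353785026281045
```

Call:
{"name": "drive_tool", "arguments": {
  "rows": [
    [-0.4,-2,0,0,0,0,0],
    [-0.4,-2,0,0,0,0,0],
    [-0.4,-2,0,0,0,0,0],
    [-0.4,-2,0,0,0,0,0],
    [-0.4,-2,0,0,0,0,0],
    [-0.4,-2,0,0,0,0,0],
    [-0.4,-2,1,0,0,0,0],
    [-0.4,-2,1.5,0,0,0,0],
    [-0.4,-2,1.5,0,0,0,0],
    [-0.4,-2,1.5,0,0,0,0]
  ]
}}

```text
t: 11.63
position: [0.535, -0.0888, 0.2289]
tcp_rot: [-3.14, 0.004, -1.751]
ft_force: [0.7, 8.1, 3.3]
width: -0.0001
finger_force: 4.0
```

Call:
{"name": "drive_tool", "arguments": {
  "rows": [
    [-0.5,-3,1.9,0,0,0,0],
    [-0.5,-3,1.8,0,0,0,0],
    [-0.5,-3,1.7,0,0,0,0],
    [-0.6,-3,1.6,0,0,0,0],
    [-0.6,-3,1.5,0,0,0,0],
    [-0.5,-3,1.4,0,0,0,0],
    [-0.6,-3,1.2,0,0,0,0],
    [-0.5,-3,1.1,0,0,0,0],
    [-0.6,-3,1,0,0,0,0],
    [-0.6,-3,0.9,0,0,0,0]
  ]
}}

```text
t: 12.47
position: [0.53, -0.1193, 0.244]
tcp_rot: [-3.138, 0.003, -1.751]
ft_force: [0.2, 6.2, 5.2]
width: -0.0001
finger_force: 3.5
```

Call:
{"name": "drive_tool", "arguments": {
  "rows": [
    [-0.6,-3,1,0,0,0,0],
    [-0.5,-3,0.9,0,0,0,0],
    [-0.6,-3,0.8,0,0,0,0],
    [-0.5,-3,0.7,0,0,0,0],
    [-0.6,-3,0.6,0,0,0,0],
    [-0.5,-3,0.6,0,0,0,0],
    [-0.6,-3,0.5,0,0,0,0],
    [-0.5,-3,0.4,0,0,0,0],
    [-0.6,-3,0.3,0,0,0,0],
    [-0.6,-3,0.2,0,0,0,0]
  ]
}}

```text
t: 13.3
position: [0.5236, -0.1508, 0.2488]
tcp_rot: [-3.141, 0.0, -1.752]
ft_force: [1.7, 3.4, 2.9]
width: 0.0
finger_force: 1.9
```

Call:
{"name": "drive_tool", "arguments": {
  "rows": [
    [-0.6,-3,0.2,0,0,0,0],
    [-0.5,-3,0.2,0,0,0,0],
    [-0.6,-3,0.1,0,0,0,0],
    [-0.5,-3,0,0,0,0,0],
    [-0.6,-3,0,0,0,0,0],
    [-0.5,-3,0,0,0,0,0],
    [-0.6,-3,0,0,0,0,0],
    [-0.5,-3,0,0,0,0,0],
    [-0.6,-3,0,0,0,0,0],
    [-0.6,-3,0,0,0,0,0]
  ]
}}

```text
t: 14.13
position: [0.5175, -0.1809, 0.2485]
tcp_rot: [3.14, 0.0, -1.752]
ft_force: [-0.0, 1.8, -1.8]
width: -0.0
finger_force: 0.9
```

Call:
{"name": "drive_tool", "arguments": {
  "rows": [
    [-0.6,-3,-0.3,0,0,0,0],
    [-0.5,-3,-0.3,0,0,0,0],
    [-0.6,-3,-0.4,0,0,0,0],
    [-0.5,-3,-0.5,0,0,0,0],
    [-0.6,-3,-0.5,0,0,0,0],
    [-0.5,-3,-0.6,0,0,0,0],
    [-0.6,-3,-0.6,0,0,0,0],
    [-0.5,-3,-0.7,0,0,0,0],
    [-0.6,-3,-0.7,0,0,0,0],
    [-0.6,-3,-0.8,0,0,0,0]
  ]
}}

```text
t: 14.97
position: [0.5122, -0.2111, 0.2438]
tcp_rot: [-3.141, -0.0, -1.752]
ft_force: [-0.2, -0.0, -0.2]
width: -0.0002
finger_force: 0.0
```

Call:
{"name": "drive_tool", "arguments": {
  "rows": [
    [-0.6,-3,0,0,0,0,0],
    [-0.5,-3,0,0,0,0,0],
    [-0.6,-3,0,0,0,0,0],
    [0,0,0,0,0,0,0],
    [0,0,0,0,0,0,0]
  ]
}}

```text
t: 15.38
position: [0.5105, -0.2198, 0.2437]
tcp_rot: [-3.141, -0.0, -1.752]
ft_force: [0.0, 0.4, 0.3]
width: 0.0001
finger_force: 0.0
```

Run:
```python
from h import *
s=env.get_state();print(s["position"],s["ft_force"])
w=take("wrist"); P=cloud(w); b=w["img"].astype(int); cv2.imwrite("pics/w6.png",w["img"])
m=(b[...,2]>b[...,1]*2.5)&(b[...,2]>b[...,0]*2.5)&(b[...,2]>80)
n,l,st,ce=cv2.connectedComponentsWithStats(m.astype(np.uint8)); i=1+st[1:,4].argmax(); print(st[i],ce[i])
a=np.radians(-10.5); ex=np.array([np.cos(a),np.sin(a)]); ey=np.array([-np.sin(a),np.cos(a)])
Q=P[l==i]; q=Q[:,:2]-[.5033,-.2619]; o=np.c_[q@ex,q@ey,Q[:,2]]; print(np.percentile(o,[2,50,98],axis=0).round(4))
t=s["position"][:2]-[.5033,-.2619]; print("tcp",t@ex,t@ey)
```

```text
[ 0.51051915 -0.21980726  0.24371775] [0.03567231 0.4220436  0.27739407]
[280  85  87  15 957] [317.39811912  91.43991641]
[[-0.0249 -0.0548  0.0518]
 [ 0.0043 -0.0508  0.0541]
 [ 0.0259 -0.0466  0.0557]]
tcp -0.0005725306445610936 0.04270347395381031
```

View pics/w6.png

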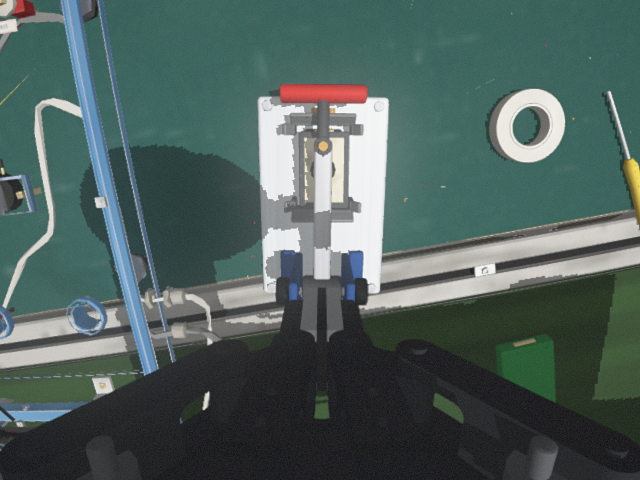

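The arm has snapped down on the pack. The bar is at (323,94), tester y −51 mm, top about 55 mm. I'll move above it to press.

Call:
{"name": "drive_tool", "arguments": {
  "rows": [
    [-3,-18,0,0,0,0,0],
    [-4,-20,0,0,0,0,0],
    [-4,-20,0,0,0,0,0],
    [-3,-18,-10,0,0,0,0],
    [-3,-16,-20,0,0,0,0],
    [0,0,-25,0,0,0,0],
    [0,0,-25,0,0,0,0],
    [0,0,-15,0,0,0,0],
    [0,0,-10,0,0,0,0],
    [0,0,0,0,0,0,0]
  ]
}}

```text
t: 16.27
position: [0.4926, -0.3111, 0.1364]
tcp_rot: [3.138, 0.001, -1.752]
ft_force: [0.1, 0.7, 0.4]
width: 0.0002
finger_force: 0.0
```

Call:
{"name": "drive_tool", "arguments": {
  "rows": [
    [0,0,0,0,0,0,0],
    [0,0,-1,0,0,0,0],
    [0,0,-1,0,0,0,0],
    [0,0,-1,0,0,0,0],
    [0,0,-1,0,0,0,0],
    [0,0,0,0,0,0,0],
    [0,0,0,0,0,0,0]
  ]
}}

```text
t: 16.85
position: [0.4936, -0.3116, 0.1348]
tcp_rot: [-3.141, -0.0, -1.752]
ft_force: [-0.0, 0.7, -0.3]
width: -0.0005
finger_force: 0.0
```

Call:
{"name": "drive_tool", "arguments": {
  "rows": [
    [0,0,-1,0,0,0,0],
    [0,0,-1,0,0,0,0],
    [0,0,-1,0,0,0,0],
    [0,0,-0.5,0,0,0,0],
    [0,0,0,0,0,0,0],
    [0,0,0,0,0,0,0]
  ]
}}

```text
t: 17.35
position: [0.4935, -0.3116, 0.1311]
tcp_rot: [3.141, -0.0, -1.752]
ft_force: [0.6, -0.6, 0.1]
width: -0.0002
finger_force: 0.0
```

Call:
{"name": "drive_tool", "arguments": {
  "rows": [
    [0,0,-0.5,0,0,0,0],
    [0,0,-0.5,0,0,0,0],
    [0,0,0,0,0,0,0],
    [0,0,0,0,0,0,0]
  ]
}}

```text
t: 17.68
position: [0.4935, -0.3116, 0.1302]
tcp_rot: [3.142, 0.0, -1.752]
ft_force: [-0.5, 0.1, 0.3]
width: -0.0002
finger_force: 0.0
```

Call:
{"name": "drive_tool", "arguments": {
  "rows": [
    [0,0,-0.5,0,0,0,0],
    [0,0,-0.5,0,0,0,0],
    [0,0,0,0,0,0,0],
    [0,0,0,0,0,0,0]
  ]
}}

```text
t: 18.02
position: [0.4935, -0.3116, 0.1291]
tcp_rot: [3.142, 0.0, -1.752]
ft_force: [-0.3, 0.5, -0.3]
width: -0.0003
finger_force: 0.0
```

Call:
{"name": "drive_tool", "arguments": {
  "rows": [
    [0,0,-0.5,0,0,0,0],
    [0,0,0,0,0,0,0],
    [0,0,0,0,0,0,0]
  ]
}}

```text
t: 18.27
position: [0.4935, -0.3116, 0.1286]
tcp_rot: [3.142, 0.0, -1.752]
ft_force: [0.7, -0.6, -0.6]
width: -0.0
finger_force: 0.0
```

Call:
{"name": "drive_tool", "arguments": {
  "rows": [
    [0,0,-0.5,0,0,0,0],
    [0,0,0,0,0,0,0],
    [0,0,0,0,0,0,0]
  ]
}}

```text
t: 18.52
position: [0.4935, -0.3116, 0.1281]
tcp_rot: [3.142, 0.0, -1.752]
ft_force: [0.5, -1.1, -0.6]
width: -0.0
finger_force: 0.0
```

Call:
{"name": "drive_tool", "arguments": {
  "rows": [
    [0,0,-0.5,0,0,0,0],
    [0,0,0,0,0,0,0],
    [0,0,0,0,0,0,0]
  ]
}}

```text
t: 18.77
position: [0.4936, -0.3117, 0.1278]
tcp_rot: [-3.141, -0.0, -1.752]
ft_force: [-0.2, 0.8, 1.4]
width: 0.0001
finger_force: 0.4
```

Call:
{"name": "drive_tool", "arguments": {
  "rows": [
    [0,0,-0.4,0,0,0,0],
    [0,0,0,0,0,0,0],
    [0,0,0,0,0,0,0]
  ]
}}

```text
t: 19.02
position: [0.4936, -0.3117, 0.1277]
tcp_rot: [-3.141, -0.0, -1.752]
ft_force: [-1.4, 0.7, 3.9]
width: 0.0002
finger_force: 2.0
```

Call:
{"name": "drive_tool", "arguments": {
  "rows": [
    [0,0,-0.4,0,0,0,0],
    [0,0,0,0,0,0,0],
    [0,0,0,0,0,0,0]
  ]
}}

```text
t: 19.27
position: [0.4937, -0.3117, 0.1276]
tcp_rot: [-3.141, -0.0, -1.752]
ft_force: [-1.0, 1.5, 6.1]
width: 0.0002
finger_force: 3.2
```

Call:
{"name": "drive_tool", "arguments": {
  "rows": [
    [0,0,-0.3,0,0,0,0],
    [0,0,0,0,0,0,0],
    [0,0,0,0,0,0,0]
  ]
}}

```text
t: 19.52
position: [0.4936, -0.3117, 0.1275]
tcp_rot: [-3.141, -0.0, -1.751]
ft_force: [-1.7, 1.3, 7.9]
width: 0.0003
finger_force: 3.9
```

Call:
{"name": "drive_tool", "arguments": {
  "rows": [
    [0,0,-0.3,0,0,0,0],
    [0,0,0,0,0,0,0],
    [0,0,0,0,0,0,0],
    [0,0,0,0,0,0,0]
  ]
}}

```text
t: 19.85
position: [0.4937, -0.3117, 0.1275]
tcp_rot: [-3.141, -0.001, -1.751]
ft_force: [-1.9, 2.8, 8.8]
width: 0.0
finger_force: 4.6
```

Call:
{"name": "drive_tool", "arguments": {
  "rows": [
    [0,0,0,0,0,0,0],
    [0,0,0,0,0,0,0],
    [0,0,0,0,0,0,0],
    [0,0,0,0,0,0,0]
  ]
}}

```text
t: 20.18
position: [0.4937, -0.3117, 0.1275]
tcp_rot: [-3.141, -0.001, -1.751]
ft_force: [-3.2, 2.9, 8.8]
width: -0.0002
finger_force: 4.6
```

Call:
{"name": "drive_tool", "arguments": {
  "rows": [
    [0,0,0,0,0,0,0],
    [0,0,0,0,0,0,0],
    [0,0,0,0,0,0,0],
    [0,0,0,0,0,0,0],
    [0,0,0,0,0,0,0],
    [0,0,0,0,0,0,0],
    [0,0,0,0,0,0,0],
    [0,0,0,0,0,0,0],
    [0,0,0,0,0,0,0],
    [0,0,0,0,0,0,0]
  ]
}}

```text
t: 21.02
position: [0.4937, -0.3117, 0.1275]
tcp_rot: [-3.141, -0.001, -1.751]
ft_force: [-2.6, 2.7, 9.4]
width: -0.0
finger_force: 4.6
```

Call:
{"name": "drive_tool", "arguments": {
  "rows": [
    [0,0,0,0,0,0,0],
    [0,0,0,0,0,0,0],
    [0,0,0,0,0,0,0],
    [0,0,1,0,0,0,0],
    [0,0,3,0,0,0,0],
    [0,0,20,0,0,0,0],
    [0,0,30,0,0,0,0],
    [0,0,35,0,0,0,0],
    [0,0,35,0,0,0,0],
    [0,0,0,0,0,0,0]
  ]
}}

```text
t: 21.85
position: [0.4958, -0.3134, 0.2582]
tcp_rot: [-3.129, -0.005, -1.751]
ft_force: [0.8, -0.6, 0.9]
width: -0.0001
finger_force: 0.0
```

Call:
{"name": "drive_tool", "arguments": {
  "rows": [
    [1,12,0,0,0,0,0],
    [3,20,0,0,0,0,0],
    [4,20,0,0,0,0,0],
    [4,20,0,0,0,0,0],
    [3,18,0,0,0,0,0],
    [0,0,0,0,0,0,0],
    [0,0,0,0,0,0,0],
    [0,0,0,0,0,0,0]
  ]
}}

```text
t: 22.52
position: [0.5083, -0.2215, 0.2497]
tcp_rot: [3.14, -0.0, -1.751]
ft_force: [0.1, -0.9, 0.1]
width: 0.0001
finger_force: 0.0
```

Run:
```python
from h import *
s=env.get_state();print(s["t"],s["position"],s["ft_force"])
w=take("wrist"); P=cloud(w); b=w["img"].astype(int)
m=(b[...,2]>b[...,1]*2.5)&(b[...,2]>b[...,0]*2.5)&(b[...,2]>80)
n,l,st,ce=cv2.connectedComponentsWithStats(m.astype(np.uint8)); i=1+st[1:,4].argmax(); print(ce[i])
a=np.radians(-10.5); ex=np.array([np.cos(a),np.sin(a)]); ey=np.array([-np.sin(a),np.cos(a)])
q=P[...,:2]-[.5033,-.2619]; X=q@ex; Y=q@ey; print("bar",np.median(np.c_[X[l==i],Y[l==i],P[l==i][:,2]],axis=0))
m=(abs(X)>.009)&(abs(X)<.016)&(abs(Y)<.025)
for sg in(-1,1): k=m&(X*sg>0); print("pack top",sg,np.percentile(P[k][:,2],[10,50,90]))
```

```text
22.5167 [ 0.5083345  -0.22153839  0.24965452] [ 0.10179993 -0.85756287  0.09468709]
[316.60021097  95.85970464]
bar [ 0.00305204 -0.05084851  0.0539596 ]
pack top -1 [0.03311952 0.26031007 0.27386045]
pack top 1 [0.03305667 0.26042497 0.27390943]
```

The bar is unchanged, the pack top is at 33 mm, and the robot is clear, so I'll hand it in.

```bash
python3 -c "
from station import env
print(env.sign_off())"
```

```text
the job is handed in; nothing more can be done
None
```

The job is handed in at about 22.5 s: the pack is seated flat in the cradle, the arm is snapped down on it, and the crossbar was pressed at about 9–10 N for over a second. The verdict was not reported back; the robot had no contact with the bottles, reel or terminal that I know of.

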